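# Shut the centrifuge and press its sunken start key

## Task

The small centrifuge on the lab bench is loaded and its lid stands half open: push the lid down gently with the fingertips until it is fully shut, then reach into the round well on its front deck, press the sunken start key all the way down and let it spring back up. Do not press the square key in the other well, do not start the machine with its lid open, and do not swing the lid further open; nothing is to be gripped or picked up, and the tube rack, its tubes and the beaker stay where they stand.

Things in the scene. Friction and masses are not known exactly. Their poses are not given: they have to be found in the camera images.
- centrifuge: White bench centrifuge for small tubes, fixed to the bench, 290 deep (its x), 230 wide (its y), top of the housing 130 high. Origin: centre of its underside, on the bench. Its front (own -x) faces roughly the robot; own y points to its left as the robot sees it, z up. Flat grey front deck at height 130, from x = -145 to x = -65, with a small display in the middle and one well at each end. Behind the deck is the rotor bowl (156 across) with the lid over it
- start_well (a point): Centre of the mouth of the ROUND well, level with the deck (height 130), at x = -105, y = -70 in the centrifuge's frame (the right-hand end of the deck as the robot sees it). The well is 46 in diameter, straight-sided, 30 deep; the round start key stands in its middle
- start_key (a joint): Travel of the start key, in m: 0 up, 0.005 fully down (5 mm), straight down. Spring return: it gives at about 1.5 N and is fully down at about 4 N
- start_key_top (a point): Centre of the top of the round start key, a white disc 33 in diameter; at rest it lies 15 below the deck (height 115), in the middle of the round well
- release_well (a point): Centre of the mouth of the SQUARE well, 44 x 44, 30 deep, level with the deck, at x = -105, y = +70 in the centrifuge's frame (the left-hand end of the deck as the robot sees it)
- release_key (a joint): Travel of the square lid-release key, 32 x 32, in the square well, in m: 0 up, 0.005 fully down. Same spring and depth as the start key. Not to be pressed
- lid (a joint): Opening angle of the lid in rad: 0 shut (lying on the housing), growing as its front edge rises; starts between 0.6 and 0.9. A friction hinge (about 0.8 N m) holds the lid wherever it is left; pushing it shut takes about 2 to 5 N near the front edge. It can turn up to 1.3
- lid_hinge (a point): On the lid's hinge axis, in the middle of the lid's width: x = +130, y = 0, height 132 in the centrifuge's frame. The axis runs along the centrifuge's y. z is the lid's own outward normal, -x runs from the hinge to the lid's front edge
- lid_front (a point): Point on the outer (upper) face of the lid, mid-width, 165 from the hinge axis along the lid and 16 above it. The lid is a flat white panel, 214 wide, reaching 184 from the hinge (a 70 wide finger lip in front, 8 thick, reaches 193), 16 thick, with a clear round window 96 across whose centre is 87 from the hinge. Its underside passes through the hinge axis. Shut, its outer face is at height 148. Open, the outer face looks up and away from the robot
- rack: Loose green tube rack, 124 x 84, 68 high, beside the centrifuge. Origin: centre of its underside. Leave alone
- tube_a: Capped tube standing in the rack, 29 in diameter, red cap 34 across, 115 high. Origin: centre of its underside. Leave alone
- tube_b: A second such tube in the rack. Leave alone
- beaker: Empty glass beaker, 68 across, 95 high, beside the centrifuge. Origin: centre of its underside. Leave alone

How it is judged:
By the outcome, as a careful person would: the job done as asked, in the order asked, and still so for the second after the job is handed in, with the robot touching nothing.
It also fails if it takes over 42 s, if anything falls off the work surface, if the arm or the gripper's body presses on something with over 40 N, if the wrist force passes 120 N, or if a joint passes its speed limit or range.

## Robot

A 7-joint arm with a two-finger parallel gripper is mounted at the origin on the work surface. World frame = base frame: x ahead of the robot, y to its left, z up, the work surface at z = 0. Lengths are in m, angles in rad, forces in N, time in s.
With the tool pointing down it reaches from about 0.425 to 0.825 m from the base axis. Payload 3.6 kg.
Tool frame: the origin (TCP) lies midway between the tips of the shut fingers; the grasp point (between the pads) lies 19 mm behind it; z points along the fingers, y is the direction in which the jaws open and shut (so a half turn about z gives the same grasp; the last joint's range is limited). The gripper opens to 85 mm and grips with 20 to 120 N. Pads are 22 mm wide; open, the fingers measure 114 mm over their backs; the gripper's body (76 mm by 85 mm) begins 54 mm behind the grasp point. The pads swing forward as they close: fully open they stand 13 mm farther back than shut.
Start: joints at [-1.369, 0.615, -0.013, 1.423, 0.008, 1.103, -0.04], TCP at [0.147, 0.633, 0.231] pointing down, gripper open.
Joint ranges: [-3.12, 3.12], [-0.3, 2.06], [-1.34, 1.32], [0.26, 2.42], [-1.36, 4.5], [0.01, 1.98], [-2.84, 2.84]. Speed limits (rad/s): [2.79, 2.79, 3.14, 3.14, 3.14, 3.14, 3.14].

## Interface

Orientations are given as [roll, pitch, yaw] about the fixed x, y, z axes, in that order (R = Rz(yaw) Ry(pitch) Rx(roll)).
In Python, from rig import manip gives the robot as it stands.
- The arm moves only by the shell command python3 -m creep 'ROWS' [FORCE]. ROWS is a JSON object of lists of equal length, an entry for each row: "offset": the shift along the world's x, y, z in cm, a list of three; "roll": the turn about the world's z in rad; "fingers": the finger opening in cm, from 0 to 8.54. A call has 1 to 10 rows; each row shifts and turns the pose as measured when the row begins; what a row does not reach is not made up. A row lasts 1/8 s, in which the tool goes at most 62.5 mm and 10.7 degrees, less where a joint would pass 70% of its speed; a pose out of reach is approached as far as the arm can. A call with a gripper value outside its range is refused whole. The fingers move at their own pace and stop on an object; FORCE is the grip in N (left out, the last holds). Time passes only in rows, so rows that do not move let the fingers close. It gives the time, the measured TCP pose, the force and the opening at its end, in the units of the state.
- manip.observe(): the state, without advancing time (a new reading comes with each control period).
- manip.grab_frame(name): name is "scene" or "top"; returns a dict with "pixels" (420x560x3 uint8, blue, green, red), "mtx" (3x3 intrinsics, pixels), "extrinsics" (4x4, takes a point from camera to world coordinates). Camera axes: x right, y down, z forward; pixel columns grow to the right and rows downward; lengths in m; the calibration is good to about 2 mm. A picture is of the moment at which its call begins. There is no depth.
- manip.hand_in(): hands the job in, once; it reports no verdict.
The state is a dict: "t": time; "joint_positions": joint angles; "joint_vel": joint speeds; "effort": joint torques, N m; "ee_pos": TCP position; "tcp_rot": TCP orientation; "contact_force": force on the tool from outside, world axes, zero at the start; "moment": the same for the moment, N m; "grip_width": finger opening in m.
Only numpy, scipy, OpenCV 4.12 (cv2) and the standard library are available. Lean on these libraries where they do the work, as an engineer would, in place of code of your own. Each camera call takes 0.05 s, during which the arm holds its last target. There are 200 camera calls.

## Working session

There is one attempt and no reset: what is moved stays moved. The work goes in short steps, Python scripts to look and compute and a shell command to move; the robot and the scene stay as the last step left them, time stands still between calls to the robot, and variables do not carry over. Pictures are saved under pics/ and viewed, about 8 in all and at most 12, crops included, and the job is handed in when it is done.

```bash
mkdir -p pics; ls
python3 - <<'E'
from rig import manip
import cv2,numpy as np
s=manip.observe()
for k in s: print(k,np.round(s[k],3))
for n in("scene","top"):
    f=manip.grab_frame(n); cv2.imwrite(f"pics/{n}0.png",np.array(f["pixels"])); print(n,np.round(f["mtx"],1).tolist(),np.round(f["extrinsics"],3).tolist())
E
```

```text
pics
t 0.0
joint_positions [-1.37   0.616 -0.013  1.425  0.008  1.103 -0.04 ]
joint_vel [-0.001  0.     0.001 -0.001  0.002  0.001  0.   ]
effort [ 1.0000e-03 -4.6921e+01  2.5900e-01 -1.7104e+01  1.0000e-02  1.0000e-02
 -0.0000e+00]
ee_pos [0.147 0.632 0.23 ]
tcp_rot [-3.139  0.     2.914]
contact_force [ 0.53  -0.256  0.793]
moment [-0.005 -0.013  0.019]
grip_width 0.085
scene [[403.4, 0.0, 276.1], [0.0, 403.4, 211.8], [0.0, 0.0, 1.0]] [[-0.362, -0.753, 0.55, 0.109], [-0.932, 0.29, -0.217, 0.23], [0.004, -0.591, -0.806, 0.801], [0.0, 0.0, 0.0, 1.0]]
top [[504.1, 0.0, 286.9], [0.0, 504.1, 201.2], [0.0, 0.0, 1.0]] [[-0.003, -0.997, 0.079, 0.48], [-1.0, 0.003, -0.0, 0.037], [0.0, -0.079, -0.997, 1.285], [0.0, 0.0, 0.0, 1.0]]
```

View pics/scene0.png

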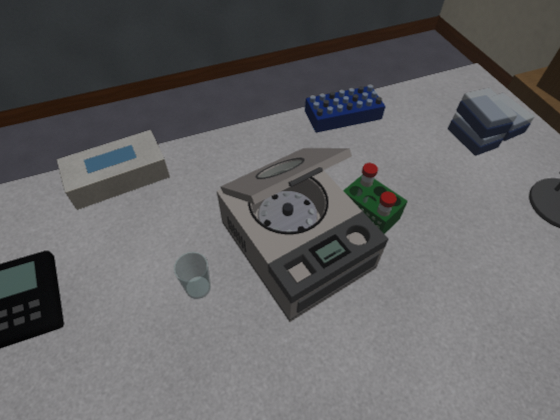

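View pics/top0.png

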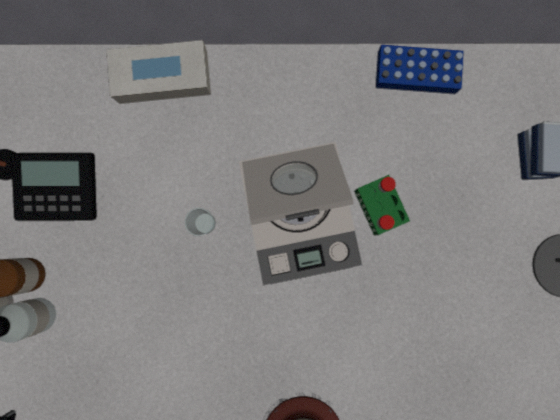

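The scene view shows the centrifuge with its lid half open, beaker to the left and rack to the right. In the top view the round key is at about (339,252), the square key at (279,264), and the deck corners at about (257,249), (355,233), (361,266) and (264,283).

```bash
cat > h.py <<'E'
import numpy as np,cv2
from rig import manip
def ray(f,u,v,z):
    K=np.array(f["mtx"]);T=np.array(f["extrinsics"])
    d=T[:3,:3]@np.linalg.inv(K)@[u,v,1]; o=T[:3,3]
    return o+d*(z-o[2])/d[2]
def proj(f,p):
    K=np.array(f["mtx"]);T=np.linalg.inv(np.array(f["extrinsics"]))
    c=K@(T[:3,:3]@p+T[:3,3]); return c[:2]/c[2]
E
python3 - <<'E'
from h import *
f=manip.grab_frame("top");im=np.array(f["pixels"])
g=im.max(2); 
m=np.zeros_like(g);m[225:290,245:370]=(g[225:290,245:370]<100)*255
c=max(cv2.findContours(cv2.morphologyEx(m,cv2.MORPH_CLOSE,np.ones((15,15))),0,2)[0],key=cv2.contourArea)
r=cv2.minAreaRect(c);b=cv2.boxPoints(r);print(r)
for p in b: print(p,ray(f,*p,.13).round(4))
print("centre",ray(f,*r[0],.13).round(4))
for (u,v) in((339,252),(279,264)):
    w=np.zeros_like(g);w[v-13:v+14,u-13:u+14]=(g[v-13:v+14,u-13:u+14]>115)*255
    k=max(cv2.findContours(w,0,2)[0],key=cv2.contourArea);q=cv2.minEnclosingCircle(k);M=cv2.moments(k);e=(M['m10']/M['m00'],M['m01']/M['m00'])
    print(q,e,ray(f,*e,.115).round(4))
s=manip.grab_frame("scene")
cv2.imwrite("pics/c1.png",np.hstack([cv2.resize(im[130:300,230:420],None,fx=2.1,fy=2.1,interpolation=2),cv2.resize(np.array(s["pixels"])[140:310,210:400],None,fx=2.1,fy=2.1,interpolation=2)]))
E
```

```text
((307.363037109375, 247.48788452148438), (56.38982391357422, 101.37327575683594), 79.11447143554688)
[252.2639  229.37234] [0.5074 0.1166 0.13  ]
[351.8131  210.22827] [ 0.5507 -0.1118  0.13  ]
[362.46216 265.60342] [ 0.4244 -0.1344  0.13  ]
[262.91296 284.7475 ] [0.3819 0.092  0.13  ]
centre [ 0.4658 -0.0093  0.13  ]
((337.5, 251.0), 9.65670394897461) (337.6532258064516, 251.05645161290323) [ 0.4572 -0.0798  0.115 ]
((279.0, 263.0), 12.206655502319336) (278.81993569131834, 263.0530546623794) [0.43   0.0561 0.115 ]
```

View pics/c1.png

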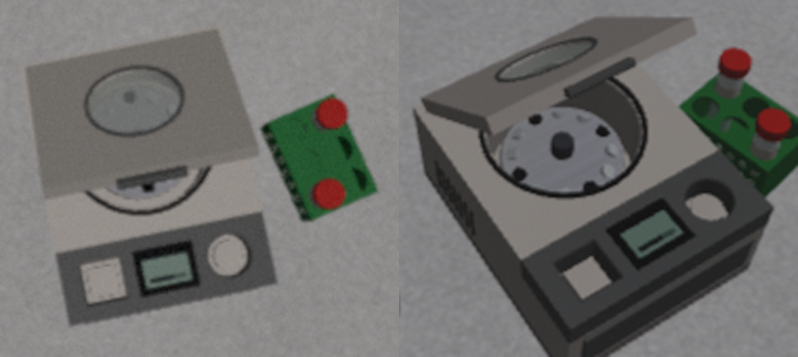

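The crops confirm both wells: round key at about (338,252) in the top view, and lip front edge mid at about (302.6,215.7) top and (306,177) scene. I'll compute the lid angle from these.

Run:
```python
from h import *
from scipy.optimize import minimize_scalar
a,b=manip.grab_frame("top"),manip.grab_frame("scene")
S=ray(a,338.2,251.5,.115);Q=ray(a,279,263.3,.115);d=Q-S;print(S,Q,np.linalg.norm(d))
phi=np.arctan2(-d[0],d[1]);R=np.array([[np.cos(phi),-np.sin(phi),0],[np.sin(phi),np.cos(phi),0],[0,0,1]])
O=(S+Q)/2+R@[.105,0,0];O[2]=0;print("phi",phi,"O",O)
def P(th,r,h): return O+R@[.13-r*np.cos(th)+h*np.sin(th),0,.132+r*np.sin(th)+h*np.cos(th)]
for th in np.arange(.5,1,.05): print(round(th,2),proj(a,P(th,.193,.008)).round(1),proj(b,P(th,.193,.008)).round(1),P(th,.165,.016).round(3))
print([proj(b,x).round(1) for x in(S,Q)], P(0,.165,.016))
```

```text
[ 0.45618792 -0.08103943  0.115     ] [0.42945956 0.05572613 0.115     ] 0.13935287637137891
phi 0.1929993874786784 O [0.54587424 0.00748271 0.        ]
0.5 [304.5 226.3] [312.8 194.3] [0.539 0.006 0.225]
0.55 [304.1 223.8] [311.5 189.5] [0.544 0.007 0.232]
0.6 [303.7 221. ] [310.1 184.7] [0.549 0.008 0.238]
0.65 [303.2 218. ] [308.4 179.8] [0.554 0.009 0.245]
0.7 [302.7 214.7] [306.7 174.8] [0.56  0.01  0.251]
0.75 [302.2 211.3] [304.8 169.8] [0.566 0.011 0.256]
0.8 [301.6 207.7] [302.7 164.7] [0.572 0.013 0.262]
0.85 [301.  203.8] [300.6 159.7] [0.578 0.014 0.267]
0.9 [300.3 199.9] [298.3 154.7] [0.585 0.015 0.271]
0.95 [299.6 195.7] [295.9 149.7] [0.592 0.017 0.276]
[array([356.6, 239. ]), array([299.4, 272. ])] [0.51152407 0.00076959 0.148     ]
```

```bash
python3 -m creep '{"offset":[[0,0,5],[0,0,5],[2,-6,0],[4,-5,0],[4,-5,0],[4,-5,0],[4,-5,0],[4,-5,0],[4,-5,0],[4,-5,0]],"roll":[0,0,0.05,0.05,0.05,0.05,0.05,0.05,0.05,0.05],"fingers":[0,0,0,0,0,0,0,0,0,0]}' 20
```

```text
t: 1.55
ee_pos: [0.4371, 0.2301, 0.3336]
tcp_rot: [3.138, 0.004, -2.944]
contact_force: [0.6, 0.8, 0.0]
grip_width: -0.0002
```

```bash
python3 -m creep '{"offset":[[3,-5,0],[3,-5,0],[3,-5,0],[3,-5,0],[0.5,-2,-2],[0,0,-2],[0,0,0]],"roll":[0,0,0,0,0,0,0],"fingers":[0,0,0,0,0,0,0]}'
python3 - <<'E'
from h import *
a,b=manip.grab_frame("top"),manip.grab_frame("scene")
cv2.imwrite("pics/c2.png",np.hstack([cv2.resize(np.array(a["pixels"])[130:300,230:420],None,fx=2.1,fy=2.1),cv2.resize(np.array(b["pixels"])[120:290,210:400],None,fx=2.1,fy=2.1)]))
E
```

```text
t: 2.42
ee_pos: [0.5675, -0.005, 0.2933]
tcp_rot: [3.141, 0.007, -2.955]
contact_force: [0.0, 0.7, -0.9]
grip_width: -0.0001
```

View pics/c2.png

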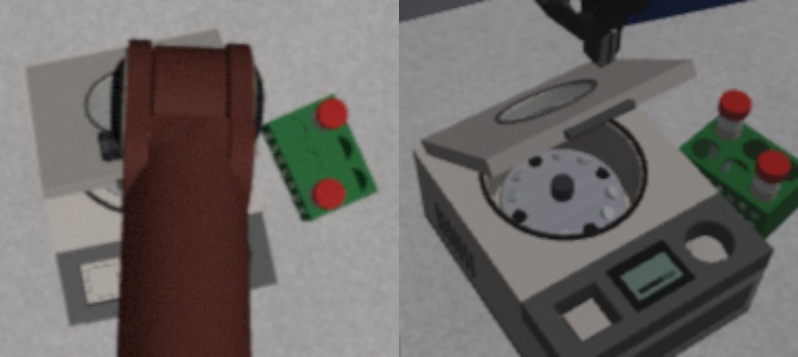

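The fingertips hang above the lid at zoom (600,60), with the lid untouched. Next I descend to contact.

```bash
python3 -m creep '{"offset":[[-0.3,1.3,-1],[0,0,-1],[0,0,-1],[0,0,-0.5],[0,0,-0.5],[0,0,-0.5]],"roll":[0,0,0,0,0,0],"fingers":[0,0,0,0,0,0]}'
```

```text
t: 3.28
ee_pos: [0.5667, 0.0117, 0.25]
tcp_rot: [3.141, 0.017, -2.95]
contact_force: [0.1, -0.0, 3.4]
grip_width: -0.0
```

```bash
python3 -m creep '{"offset":[[-0.7,-0.1,-0.8],[-0.6,-0.1,-0.8],[-0.6,-0.1,-0.8],[-0.6,-0.1,-0.9],[-0.5,-0.1,-0.9],[-0.5,-0.1,-0.9]],"roll":[0,0,0,0,0,0],"fingers":[0,0,0,0,0,0]}'
```

```text
t: 4.03
ee_pos: [0.5326, 0.0049, 0.1977]
tcp_rot: [-3.14, 0.026, -2.951]
contact_force: [2.3, 0.9, 2.3]
grip_width: 0.0003
```

```bash
python3 -m creep '{"offset":[[-0.4,-0.1,-0.9],[-0.4,-0.1,-0.9],[-0.3,0,-0.9],[-0.2,0,-0.8],[-0.1,0,-0.6]],"roll":[0,0,0,0,0],"fingers":[0,0,0,0,0]}'
```

```text
t: 4.65
ee_pos: [0.517, 0.0025, 0.1533]
tcp_rot: [-3.14, 0.025, -2.951]
contact_force: [1.5, 0.2, 1.2]
grip_width: -0.0002
```

```bash
python3 -m creep '{"offset":[[0,0,-0.4],[0,0,-0.4],[0,0,-0.3]],"roll":[0,0,0],"fingers":[0,0,0]}'
```

```text
t: 5.03
ee_pos: [0.5165, 0.0024, 0.1479]
tcp_rot: [-3.142, 0.025, -2.951]
contact_force: [-5.2, 0.1, 23.3]
grip_width: -0.0
```

Lid at 148 mm height, with the force jumping to 23 N, so it is shut. I'll lift off, go above the round well and look.

```bash
python3 -m creep '{"offset":[[0,0,1],[0,0,3],[-3,-4,0],[-3,-4.3,0],[0,0,-1],[0,0,0]],"roll":[0,0,0,0,0,0],"fingers":[0,0,0,0,0,0]}'
python3 - <<'E'
from h import *
a,b=manip.grab_frame("top"),manip.grab_frame("scene")
s=manip.observe();p=np.array(s["ee_pos"]);print(p, s["contact_force"],"tip px",proj(b,p),"key",proj(b,np.array([.4562,-.081,.115])),"mouth",proj(b,np.array([.4562,-.081,.13])))
cv2.imwrite("pics/c3.png",cv2.resize(np.array(b["pixels"])[130:310,210:410],None,fx=3.3,fy=3.3,interpolation=2))
cv2.imwrite("pics/c3t.png",cv2.resize(np.array(a["pixels"])[130:310,210:410],None,fx=3.3,fy=3.3,interpolation=2))
E
```

```text
t: 5.78
ee_pos: [0.451, -0.0806, 0.1777]
tcp_rot: [3.138, 0.016, -2.949]
contact_force: [-0.5, -0.4, 0.6]
grip_width: 0.0004
[ 0.45186292 -0.08066534  0.1782092 ] [ 0.23270234 -0.28293396 -0.29561011] tip px [363.08465879 222.82610882] key [356.61722947 239.0034025 ] mouth [357.86338587 234.94072671]
```

View pics/c3.png

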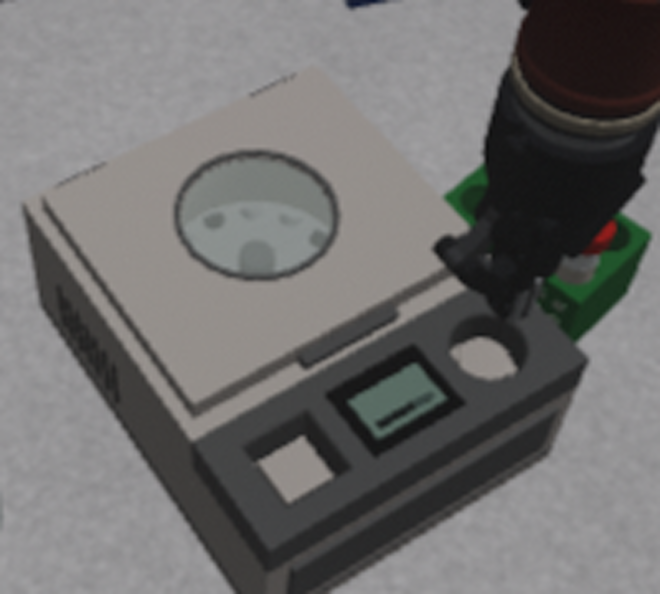

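The lid is flat and shut. The round well mouth is at (357.9,235.5) px in the scene view against a predicted (357.9,234.9), so the estimate holds. Next I go in.

```bash
python3 -m creep '{"offset":[[0.5,0,-1],[0,0,-1],[0,0,-1.5],[0,0,-1.5],[0,0,-0.6],[0,0,-0.3]],"roll":[0,0,0,0,0,0],"fingers":[0,0,0,0,0,0]}'
```

```text
t: 6.62
ee_pos: [0.4591, -0.077, 0.1147]
tcp_rot: [3.138, 0.017, -2.94]
contact_force: [-0.1, -0.8, 2.0]
grip_width: -0.0001
```

```bash
python3 -m creep '{"offset":[[0,0,0.5],[-0.3,-0.4,0],[0,0,-0.3],[0,0,-0.3],[0,0,-0.2],[0,0,-0.2]],"roll":[0,0,0,0,0,0],"fingers":[0,0,0,0,0,0]}'
```

```text
t: 7.38
ee_pos: [0.4568, -0.0814, 0.111]
tcp_rot: [3.139, 0.02, -2.94]
contact_force: [-1.7, -0.5, 3.8]
grip_width: 0.0
```

```bash
python3 -m creep '{"offset":[[0,0,-0.2],[0,0,-0.2],[0,0,-0.1]],"roll":[0,0,0],"fingers":[0,0,0]}'
```

```text
t: 7.75
ee_pos: [0.4569, -0.0815, 0.1101]
tcp_rot: [3.138, 0.021, -2.941]
contact_force: [-2.8, 0.4, 9.2]
grip_width: 0.0
```

The key bottomed at z = 0.110 with 9 N, above the 4 N full-travel force. I'll withdraw straight up and look.

```bash
python3 -m creep '{"offset":[[0,0,0.5],[0,0,1],[0,0,2],[0,0,4],[0,0,5],[0,0,5],[-1,5,2],[-1,6,0],[0,6,0],[0,6,0]],"roll":[0,0,0,0,0,0,0,0,0,0],"fingers":[0,0,0,0,0,0,0,0,0,0]}';  python3 -m creep '{"offset":[[0,6,0],[0,6,0],[0,6,0],[0,0,0],[0,0,0]],"roll":[0,0,0,0,0],"fingers":[0,0,0,0,0]}'
python3 - <<'E'
from h import *
a,b=manip.grab_frame("top"),manip.grab_frame("scene")
cv2.imwrite("pics/c4.png",np.hstack([cv2.resize(np.array(a["pixels"])[130:300,180:420],None,fx=1.66,fy=2.1,interpolation=2),cv2.resize(np.array(b["pixels"])[140:310,170:410],None,fx=1.66,fy=2.1,interpolation=2)]))
E
```

```text
t: 9.0
ee_pos: [0.4355, 0.149, 0.314]
tcp_rot: [3.14, 0.026, -2.956]
contact_force: [1.1, 0.4, 0.5]
grip_width: -0.0002
t: 9.62
ee_pos: [0.4324, 0.3391, 0.3136]
tcp_rot: [3.139, 0.026, -2.948]
contact_force: [-0.7, -0.1, 0.4]
grip_width: 0.0004
```

View pics/c4.png

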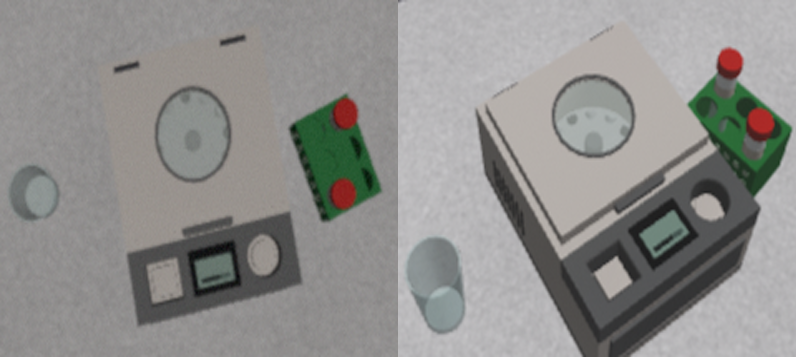

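The lid is flat and shut, the round key sits like the square one again (zoom (263,256)), and the rack, tubes and beaker look unmoved.

```bash
python3 -c "
from rig import manip
print(manip.hand_in())"
```

```text
the job is handed in; nothing more can be done
None
```

The lid is shut, and the start key was then pressed fully down and has sprung back up. I handed the job in at about 9.8 s of the 42 s allowed.

- **Lid:** I pushed it down with the shut fingertips at 1–4 N along its arc. It stopped at a height of 148 mm, its shut height. The force rose to about 23 N at the stop, so the last touch was firmer than the push itself.
- **Start key:** On the first entry the fingertips touched the key about 4–5 mm off centre, at 2 N. I lifted about 5 mm, re-centred, and pressed to 110 mm height with 9 N. Full travel is 5 mm at about 4 N, so the key bottomed. I then withdrew straight up.
- **Last look, both cameras:** The lid lies flat and the round key is back up. The square key was not touched, and the rack, tubes and beaker look unmoved. The arm stands clear with no contact force beyond sensor noise.

No check failed. The display shows no clear sign that the machine is running, so the full key press rests on the height and force readings.

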